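# Send a rack of drying angels past the sprung lane gate

## Robot

A 6-joint arm with a two-finger parallel gripper is mounted at the origin on the work surface. World frame = base frame: x ahead of the robot, y to its left, z up, the work surface at z = 0. Lengths are in mm, angles in degrees, forces in N, time in s.
With the tool pointing down it reaches from about 325 to 850 mm from the base axis. Payload 15.5 kg.
Tool frame: the origin (TCP) lies on the front face of the gripper's body, between the roots of the fingers; the fingertips stand 78 mm ahead of it and the grasp point (between the pads) lies 60 mm ahead of it; z points along the fingers, y is the line along which they close (so a half turn about z gives the same grasp; the last joint's range is limited). The gripper opens to 91 mm and grips with 3 to 60 N. Pads are 32 mm wide; open, the fingers measure 118 mm over their backs; the gripper's body (76 mm by 178 mm) begins 60 mm behind the grasp point.
Start: joints at [-72.68, 28.281, 77.091, -0, 74.628, -5.472], TCP at [242.121, -576.198, 292.215] pointing down, gripper open.
Joint ranges: [-166.48, 166.48], [-47.26, 123.95], [12.59, 153.08], [-70.14, 250.14], [6.76, 159.57], [-176.63, 176.63]. Speed limits (degrees/s): [108.29, 108.29, 147.25, 172.46, 172.46, 172.46].

## Interface

Orientations are given as [roll, pitch, yaw] about the fixed x, y, z axes, in that order (R = Rz(yaw) Ry(pitch) Rx(roll)).
In Python, from plant import readout, viewer, bot gives the robot as it stands.
- The arm moves only by the tool play_rows, never from a script. Its arguments are lists of equal length, an entry for each row: "turn": the turn, a rotation vector about the world's x, y, z in degrees, a list of three; "dp": the shift along the world's x, y, z in m, a list of three; "grip": the finger opening in m, from 0 to 0.0912. In form: {"turn": [[ax, ay, az], ...], "dp": [[dx, dy, dz], ...], "grip": [grip, ...]}. A call has exactly 8 rows; each row shifts and turns the commanded pose from where the row before left it; what a row does not reach is not made up. A row lasts 1/8 s, in which the tool goes at most 62.5 mm and 10.7 degrees, less where a joint would pass 70% of its speed; a pose out of reach is approached as far as the arm can. A call with a gripper value outside its range is refused whole. The fingers move at their own pace and stop on an object; "force" is the grip in N (left out, the last holds). Time passes only in rows, so rows that do not move let the fingers close, or fill a call up. It gives the time, the measured TCP pose, the force, the opening and the grip force at its end, in the units of the state.
- readout.get_obs(): the state, without advancing time (a new reading comes with each control period).
- viewer.grab_frame(name): name is "side" or "top"; returns (picture, depth): 420x560x3 uint8, red, green, blue; 420x560 float32, mm along the optical axis (not along the pixel's ray), 0 where there is no reading.
- viewer.camera_info(name): a dict with "vfov" (degrees; the focal length in pixels is half the picture's height over the tangent of half this angle, whatever the lens; pixels are square), "cx", "cy" (the principal point, pixels), "position" and "rotation" of the camera in the world. Camera axes: x right, y down, z forward; pixel columns grow to the right and rows downward; lengths in mm; the calibration is good to about 2 mm. A picture is of the moment at which its call begins. camera_info takes no time and is no camera call.
- bot.finish_job(): hands the job in; it is judged then, once.
The state is a dict: "time": time; "q": joint angles; "joint_vel": joint speeds; "effort": joint torques, N m; "tool_pos": TCP position; "tcp_rot": TCP orientation; "wrist_force": force on the tool from outside, world axes, zero at the start; "torque": the same for the moment, N m; "finger_gap": finger opening in mm; "grip_force": force on a finger pad.
Only numpy, scipy, OpenCV 4.12 (cv2) and the standard library are available. Lean on these libraries where they do the work, as an engineer would, in place of code of your own. Each camera call takes 0.05 s, during which the arm holds its last target. There are 200 camera calls.

## Task

Push the rack of little angels along the wooden lane until it stands against the end board. The lane's sprung gate bars the way: press its long side treadle down with one fingertip and keep the gate held well up while the other finger pushes the rack past it, so that the gate never touches the rack; then come away and let the gate close behind it. Only push and press: do not grip or lift the rack, and leave the other things on the table alone.

Things in the scene. Friction and masses are not known exactly. Their poses are not given: they have to be found in the camera images.
- lane: wooden channel fixed to the table, open on top, 108 mm wide, x = -165 mm (open entry) to +110 mm. Origin: on the table, on the channel's centre line, right under the gate. x = push direction, away from the robot; y = left; z up. Floor 8 mm thick; inside y = -45 to +45 mm; right wall 10 mm thick, top at z = 38 mm; left wall 8 mm thick, top at z = 30 mm. Wood slides at friction about 0.5 to 1.2
- end_board (a point): top middle of the near face of the board that closes the lane's far end: lane x = +100 mm, z = 40 mm. With the rack against it, the rack's origin is at lane x = +60 mm and 16 mm remain between the rack's rear and the gate bar
- rack: loose wooden rack in the lane before the gate, 0.25 to 0.5 kg, 80 mm long (x), 84 mm wide (y). Origin: centre of its underside, on the lane floor; axes as the lane's. Base 18 mm thick; upright boards 8 mm thick, top 50 mm over the underside, at both ends. Fixed on it: four angels, 66 mm over the underside, at y = 1 and 29 mm, and on the right two low metal candle cups, 26 mm over the underside
- rear_board (a point): middle of the outer face of the rack's rear upright board (rack x = -40 mm, y = +13 mm, 34 mm over the underside): the face to push. The board spans rack y = -16 to +42 mm and 18 to 50 mm over the underside; the front board is alike at x = +40 mm
- gate (a joint): gate angle in rad: 0 = closed, a steel bar lies level across the right half of the lane; 0.95 = fully raised, at its stop. Above 0.65 the bar clears the rack. Pressing the treadle down raises the bar; a spring closes it, about 3 to 7 N on the treadle hold it up
- gate_hinge (a point): the gate's hinge axis at the bar: lane x = 0, y = -50 mm, z = 45 mm, over the right wall; the axis runs along the lane. From it the bar reaches 46 mm into the lane (14 mm high, 8 mm thick, lane x = -4 to +4 mm); fully raised its end is about 87 mm above the table. A thin round shaft lies along the hinge, 49 mm high
- treadle (a point): centre of the upper face of the treadle: aluminium strip outside the right wall, lane x = -155 to +60 mm, 34 mm wide, 5 mm thick, 18 to 52 mm from the hinge, turning with the gate. Gate closed: slopes up away from the lane at 0.47 rad, middle 63 mm above the table, lane y -80 mm. Fully raised: slopes down away from the lane at 0.48 rad, middle 31 mm above the table. A finger may slide along it
- mug: bystander: white mug, 85 mm high, 76 mm across, left of the lane; origin at the centre of its underside
- spool: bystander: wooden spool of copper wire, 50 mm across, 42 mm high, left of the lane; origin at the centre of its underside
- jar: bystander: amber glass jar, 60 mm across, 75 mm high, right of the lane; origin at the centre of its underside
- angel: bystander: single larger white angel, 40 mm across, 77 mm high, right of the lane; origin at the centre of its underside
Not all that is in view belongs to the job. Of the things that look like the rack, the largest one is meant.

How it is judged:
By the outcome, as a careful person would: the job done as asked, in the order asked, and still so for the second after the job is handed in, with the robot touching nothing.
It also fails if it takes over 43 s, if anything falls off the work surface, if the arm or the gripper's body presses on something with over 40 N, if the wrist force passes 120 N, or if a joint passes its speed limit or range.

## Working session

There is one attempt and no reset: what is moved stays moved. The work goes in short steps, Python scripts to look and compute and a tool call to move; the robot and the scene stay as the last step left them, time stands still between calls to the robot, and variables do not carry over. Pictures are saved under pics/ and viewed, at most 10 in all, crops included, and the job is handed in when it is done.

Besides the shell and the picture viewer there is one more tool, called after "Request:" by a JSON object that holds its "api" and its "payload". play_rows: Moves the arm, as the interface text tells. Its arguments: {"type":"object","properties":{"turn":{"type":"array","items":{"type":"array","items":{"type":"number"}}},"dp":{"type":"array","items":{"type":"array","items":{"type":"number"}}},"grip":{"type":"array","items":{"type":"number"}},"force":{"type":"number"}},"required":["turn","dp","grip"]}

```bash
mkdir -p pics; cat > h.py <<'E'
import numpy as np,cv2
from plant import readout,viewer,bot
def cam(n):
    c=viewer.camera_info(n); f=210/np.tan(np.radians(c['vfov']/2)); return c,f,np.array(c['position'],float),np.array(c['rotation'],float)
def cloud(n,d):
    c,f,p,R=cam(n); v,u=np.mgrid[0:420,0:560]
    P=np.stack([(u-c['cx'])/f*d,(v-c['cy'])/f*d,d],-1); W=P@R.T+p; W[d<=0]=np.nan; return W
E
python3 - <<'E'
from h import *
for n in('side','top'):
    im,d=viewer.grab_frame(n); np.savez(f'{n}0.npz',im=im,d=d); cv2.imwrite(f'pics/{n}0.png',im[...,::-1]); print(viewer.camera_info(n),(d>0).mean())
print(readout.get_obs())
E
```

```text
{'vfov': 51.4689297026496, 'cx': 278.89488265633975, 'cy': 208.32925669372227, 'position': array([339.96048459, 737.69137747, 561.28115606]), 'rotation': array([-122.58079142,    0.70674294, -162.79165459])} 0.9957908163265307
{'vfov': 56.270846062192994, 'cx': 285.4595861601732, 'cy': 202.58241375137675, 'position': array([426.34742345,  34.9700135 , 723.04938108]), 'rotation': array([-170.20428021,   -1.4699041 ,  -90.51837375])} 0.9959863945578231
{'time': 0.1, 'q': array([-7.26802767e+01,  2.83112667e+01,  7.71233348e+01, -4.03985413e-04,
        7.46286745e+01, -5.47039897e+00]), 'joint_vel': array([-0.02565149, -0.05384165, -0.07813642,  0.05803181,  0.0424105 ,
       -0.01592385]), 'effort': array([ 1.55450100e-03, -8.80242133e+01, -3.82544267e+01,  7.07654119e-02,
        4.82726516e-02, -7.99475174e-05]), 'tool_pos': array([ 242.03619597, -575.95471688,  291.69992511]), 'tcp_rot': array([-1.79936975e+02, -5.64454687e-03,  2.27902265e+01]), 'wrist_force': array([0.26123849, 0.01953475, 0.77688809]), 'torque': array([ 0.05758129, -0.00622112, -0.02421202]), 'grip_force': 0.0, 'finger_gap': 91.60184409109199}
```

View pics/side0.png

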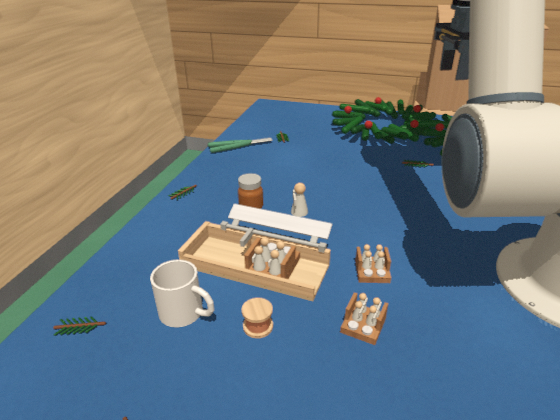

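View pics/top0.png

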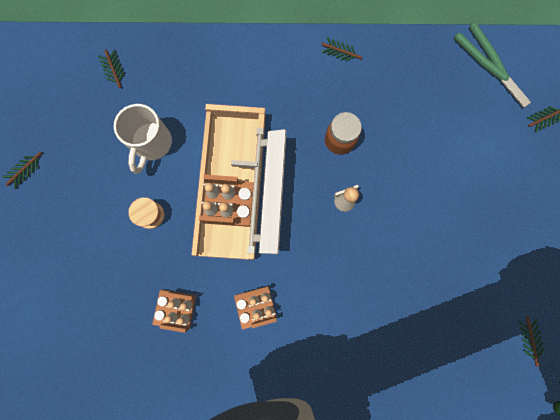

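The side view shows the lane at (255,260), with the rack in it at (270,255). The jar is at (250,192), the single angel at (300,200), the mug at (178,293) and the spool at (257,317).

There are three rack-like things in the top view: (225,200) in the lane, and smaller ones at (175,310) and (255,307). The one in the lane is the largest and stands before the gate, so it is the one meant. Next I'll measure and make the confirming crop.

```bash
sed -i "s/np.array(c\['rotation'\],float)$/Rotation.from_euler('xyz',c['rotation'],degrees=True).as_matrix()/; 1a from scipy.spatial.transform import Rotation" h.py
python3 - <<'E'
from h import *
z=np.load('top0.npz'); im,d=z['im'],z['d']; W=cloud('top',d)
print('table z',[np.round(W[v,u],1) for u,v in((100,250),(350,280),(230,370),(400,60))])
hsv=cv2.cvtColor(im,cv2.COLOR_RGB2HSV)
box=np.zeros(d.shape,bool); box[100:265,190:290]=1
Z=W[...,2]
m=box&(hsv[...,1]<50)&(hsv[...,2]>170)&(Z>45)&(np.mgrid[0:420,0:560][1]>255)
n,l,s,c=cv2.connectedComponentsWithStats(m.astype(np.uint8)); k=1+s[1:,4].argmax(); t=W[l==k]
r=cv2.minAreaRect(t[:,:2].astype(np.float32)); print('treadle',r,cv2.boxPoints(r).round(1).tolist(),t[:,2].min(),t[:,2].max(),t.mean(0))
# lane outer rectangle: everything wood, z>5, left of treadle
w=box&(Z>15)&(Z<46)&(hsv[...,1]>60)&(hsv[...,0]<30)
n,l,s,c=cv2.connectedComponentsWithStats(w.astype(np.uint8)); k=1+s[1:,4].argmax(); t=W[l==k]
r=cv2.minAreaRect(t[:,:2].astype(np.float32)); print('lane',r,cv2.boxPoints(r).round(1).tolist())
for v in(110,118,130,150,170,190,220,240,250): print(v,[ (u,*W[v,u].round(0).astype(int)) for u in range(194,292,4)] if v in(150,240) else '')
for u in(225,): print([(v,*W[v,u].round(0).astype(int)) for v in range(102,262,3)])
cv2.imwrite('pics/crop.png',cv2.resize(im[90:340,130:310,::-1],None,fx=2.4,fy=2.4,interpolation=cv2.INTER_CUBIC))
E
```

```text
table z [array([ 4.656e+02,  3.519e+02, -4.000e-01]), array([ 408. , -100.3,    1.6]), array([257.1, 114. ,   1.5]), array([ 839.7, -217. ,    2. ])]
treadle ((566.676025390625, 46.26161575317383), (49.067935943603516, 223.10333251953125), 87.7999267578125) [[454.29998779296875, 26.0], [677.2000122070312, 17.5], [679.0999755859375, 66.5], [456.1000061035156, 75.0999984741211]] 45.943932394375565 74.786814650044 [564.64594491  41.42296654  63.25462693]
lane ((588.246337890625, 117.16444396972656), (108.40464782714844, 275.206787109375), 86.01319122314453) [[447.20001220703125, 72.69999694824219], [721.7000122070312, 53.5], [729.2999877929688, 161.6999969482422], [454.70001220703125, 180.8000030517578]]
110 
118 
130 
150 [(194, np.int64(653), np.int64(188), np.int64(0)), (198, np.int64(653), np.int64(180), np.int64(2)), (202, np.int64(643), np.int64(167), np.int64(31)), (206, np.int64(643), np.int64(160), np.int64(33)), (210, np.int64(651), np.int64(157), np.int64(8)), (214, np.int64(650), np.int64(149), np.int64(11)), (218, np.int64(650), np.int64(141), np.int64(10)), (222, np.int64(
[... 4298 characters left out ...]
08), np.int64(126), np.int64(10)), (228, np.int64(503), np.int64(126), np.int64(8)), (231, np.int64(498), np.int64(126), np.int64(9)), (234, np.int64(492), np.int64(126), np.int64(10)), (237, np.int64(487), np.int64(126), np.int64(10)), (240, np.int64(481), np.int64(126), np.int64(9)), (243, np.int64(476), np.int64(125), np.int64(10)), (246, np.int64(471), np.int64(125), np.int64(9)), (249, np.int64(465), np.int64(125), np.int64(8)), (252, np.int64(460), np.int64(125), np.int64(11)), (255, np.int64(454), np.int64(125), np.int64(10)), (258, np.int64(449), np.int64(126), np.int64(1)), (261, np.int64(444), np.int64(126), np.int64(1))]<stdin>:15: RuntimeWarning: invalid value encountered in cast
```

View pics/crop.png

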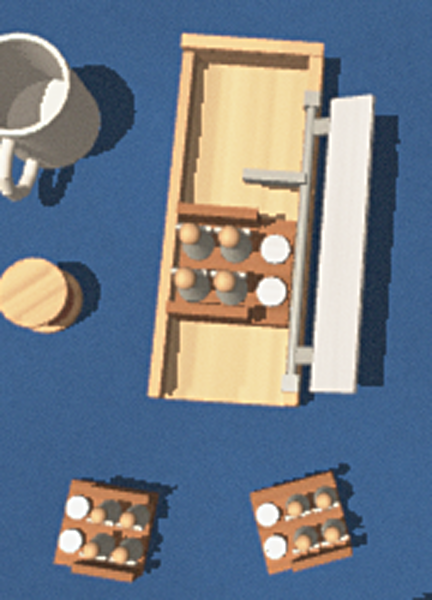

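The crop confirms it: the large rack (crop 235,265) is in the lane before the gate bar (275,178). The two small ones outside have the same layout but are decoys. Now I'll fit the lane axis by lines.

```bash
python3 - <<'E'
from h import *
z=np.load('top0.npz'); im,d=z['im'],z['d']; W=cloud('top',d); Z=W[...,2]
hsv=cv2.cvtColor(im,cv2.COLOR_RGB2HSV)
X,Y=W[...,0],W[...,1]
def fit(m,name,byx=True):
    a,b=(X[m],Y[m]) if byx else (Y[m],X[m])
    bins=np.arange(a.min()+6,a.max()-6,6); r=[]
    for s in bins:
        k=(a>=s)&(a<s+6)
        if k.sum()>2: r.append((s+3,np.median(b[k]),np.percentile(b[k],3),np.percentile(b[k],97)))
    r=np.array(r); p=np.polyfit(r[:,0],r[:,1],1)
    print(name,'slope deg',np.degrees(np.arctan(p[0])).round(2),'range',a.min().round(1),a.max().round(1),'mid@',r[len(r)//2].round(1),'resid',np.std(r[:,1]-np.polyval(p,r[:,0])).round(2),'lo/hi fit at mid', [np.polyval(np.polyfit(r[:,0],r[:,i],1),r[len(r)//2,0]).round(1) for i in (2,3)]); return p
L=(Z>24)&(Z<36)&(X>460)&(X<700)&(Y>150)&(Y<185)&(hsv[...,1]>40)
fit(L,'leftwall')
F=(Z>4)&(Z<14)&(X>610)&(X<700)&(Y>60)&(Y<165)&(hsv[...,1]>40)&(hsv[...,0]<30)
fit(F,'floor far')
F=(Z>4)&(Z<14)&(X>458)&(X<500)&(Y>80)&(Y<175)&(hsv[...,1]>40)&(hsv[...,0]<30)
fit(F,'floor near')
T=(Z>50)&(Z<75)&(X>455)&(X<685)&(Y>0)&(Y<78)&(hsv[...,1]<60)&(hsv[...,2]>190)
fit(T,'treadle')
E=(Z>36)&(Z<44)&(X>705)&(X<740)&(Y>60)&(Y<155)
fit(E,'endboard top',False)
for n,a,b in(('rear',500,520),('front',575,592)):
    R=(Z>50)&(Z<63)&(X>a)&(X<b)&(Y>90)&(Y<165)&(hsv[...,1]>80); fit(R,n+' board top',False)
S=(Z>40)&(Z<54)&(X>470)&(X<690)&(Y>50)&(Y<85)&(hsv[...,1]<70); fit(S,'shaft')
G=(Z>40)&(Z<58)&(X>608)&(X<650)&(Y>75)&(Y<130)&(hsv[...,1]<70); fit(G,'bar',False)
# side camera checks
zs=np.load('side0.npz'); Ws=cloud('side',zs['d']); im2=zs['im']; h2=cv2.cvtColor(im2,cv2.COLOR_RGB2HSV)
X,Y,Z=Ws[...,0],Ws[...,1],Ws[...,2]
T=(Z>48)&(Z<78)&(X>445)&(X<695)&(Y>0)&(Y<78)&(h2[...,1]<60)&(h2[...,2]>170); fit(T,'S treadle')
L=(Z>26)&(Z<34)&(X>460)&(X<700)&(Y>145)&(Y<185)&(h2[...,1]>40); fit(L,'S leftwall')
E=(Z>36)&(Z<44)&(X>705)&(X<740)&(Y>60)&(Y<155); fit(E,'S endboard',False)
E
```

```text
leftwall slope deg -3.88 range 460.8 699.6 mid@ [583.8 165.9 152.3 171.1] resid 1.05 lo/hi fit at mid [np.float64(161.3), np.float64(171.0)]
floor far slope deg -16.26 range 610.0 700.0 mid@ [655.  117.2  73.9 156.5] resid 4.94 lo/hi fit at mid [np.float64(78.1), np.float64(156.8)]
floor near slope deg -8.26 range 458.0 499.8 mid@ [479.  132.6  85.9 169. ] resid 3.3 lo/hi fit at mid [np.float64(86.3), np.float64(169.3)]
treadle slope deg -2.53 range 456.2 678.5 mid@ [573.2  39.8  24.5  69.7] resid 5.0 lo/hi fit at mid [np.float64(26.0), np.float64(67.4)]
endboard top slope deg 3.75 range 61.5 154.8 mid@ [112.5 719.2 715.6 724.7] resid 0.59 lo/hi fit at mid [np.float64(715.3), np.float64(725.0)]
rear board top slope deg 4.3 range 106.4 164.6 mid@ [139.4 514.  510.1 518.3] resid 0.34 lo/hi fit at mid [np.float64(510.2), np.float64(517.6)]
front board top slope deg 4.46 range 100.6 159.5 mid@ [133.6 584.5 581.8 589.8] resid 0.64 lo/hi fit at mid [np.float64(581.9), np.float64(589.4)]
shaft slope deg -3.95 range 470.9 680.2 mid@ [575.9  68.8  66.2  71.5] resid 2.14 lo/hi fit at mid [np.float64(64.4), np.float64(73.1)]
bar slope deg 6.34 range 75.0 112.0 mid@ [ 96.  611.8 609.8 616.5] resid 0.7 lo/hi fit at mid [np.float64(609.9), np.float64(617.4)]
S treadle slope deg -2.82 range 456.8 681.2 mid@ [573.8  42.8  25.2  70.9] resid 4.76 lo/hi fit at mid [np.float64(25.7), np.float64(71.5)]
S leftwall slope deg -3.58 range 460.2 699.9 mid@ [583.2 164.7 147.2 171.3] resid 2.31 lo/hi fit at mid [np.float64(159.3), np.float64(172.2)]
S endboard slope deg 4.25 range 60.1 154.9 mid@ [111.1 721.3 717.8 727.4] resid 0.92 lo/hi fit at mid [np.float64(717.5), np.float64(727.2)]
```

Lane fit:
- **Yaw:** -3.9°.
- **Origin:** about (616,115).
- **Checks:** the bar measures lane x ≈ 0, and the rack's two faces are 80 mm apart at lane x ≈ -107 and -27.

The plan is to put the right finger on the treadle at lane y = -88 and the left finger behind the rack at y = +16. I'll move over there at the present height first.

Request:
{"api": "play_rows", "payload": {"turn": [[0, 0, -1.67], [0, 0, -1.67], [0, 0, -1.67], [0, 0, -1.67], [0, 0, -1.67], [0, 0, -1.67], [0, 0, -1.67], [0, 0, -1.67]], "dp": [[0.0145, 0.0415, 0], [0.0145, 0.0415, 0], [0.0145, 0.0415, 0], [0.0145, 0.0415, 0], [0.0145, 0.0415, 0], [0.0145, 0.0415, 0], [0.0145, 0.0415, 0], [0.0145, 0.0415, 0]], "grip": [0.0912, 0.0912, 0.0912, 0.0912, 0.0912, 0.0912, 0.0912, 0.0912]}}

```text
time: 1.1
tool_pos: [358.3, -242.8, 292.1]
tcp_rot: [-180.0, 0.0, 9.4]
wrist_force: [1.0, -0.6, -0.2]
finger_gap: 91.1
grip_force: 0.0
```

Request:
{"api": "play_rows", "payload": {"turn": [[0, 0, -1.67], [0, 0, -1.67], [0, 0, -1.67], [0, 0, -1.67], [0, 0, -1.67], [0, 0, -1.67], [0, 0, -1.67], [0, 0, -1.67]], "dp": [[0.0145, 0.0415, 0], [0.0145, 0.0415, 0], [0.0145, 0.0415, 0], [0.0145, 0.0415, 0], [0.0145, 0.0415, 0], [0.0145, 0.0415, 0], [0.0145, 0.0415, 0], [0.0145, 0.0415, 0]], "grip": [0.0912, 0.0912, 0.0912, 0.0912, 0.0912, 0.0912, 0.0912, 0.0912]}}

```text
time: 2.1
tool_pos: [474.3, 89.3, 292.1]
tcp_rot: [180.0, 0.0, -4.0]
wrist_force: [0.7, -0.7, 0.9]
finger_gap: 90.8
grip_force: 0.0
```

Request:
{"api": "play_rows", "payload": {"turn": [[-0.1, -1.5, 0], [-0.1, -1.5, 0], [0, 0, 0], [0, 0, 0], [0, 0, 0], [0, 0, 0], [0, 0, 0], [0, 0, 0]], "dp": [[0, 0, -0.025], [0, 0, -0.025], [0, 0, -0.025], [0, 0, -0.025], [0, 0, 0], [0, 0, 0], [0, 0, 0], [0, 0, 0]], "grip": [0.0912, 0.0912, 0.0912, 0.0912, 0.0912, 0.0912, 0.0912, 0.0912]}}

```text
time: 3.1
tool_pos: [474.4, 87.8, 192.9]
tcp_rot: [-180.0, -3.1, -3.9]
wrist_force: [-0.5, -0.1, 0.1]
finger_gap: 91.4
grip_force: 0.0
```

```bash
python3 - <<'E'
from h import *
a,_=viewer.grab_frame('side'); b,_=viewer.grab_frame('top')
cv2.imwrite('pics/m1.png',np.hstack([cv2.resize(a[130:330,150:420,::-1],None,fx=1.5,fy=1.5),cv2.resize(b[90:290,150:400,::-1],None,fx=1.5,fy=1.5)]))
E
```

```text
(no output)
```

View pics/m1.png

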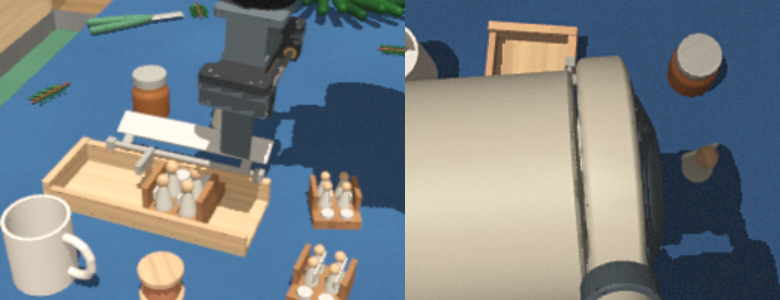

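The side view shows the gripper over the lane entry behind the rack, with the tips clear. The left finger is at about (235,160) in the left panel; the top view is hidden by the arm. Now I'll descend and press.

Request:
{"api": "play_rows", "payload": {"turn": [[0, 0, 0], [0, 0, 0], [0, 0, 0], [0, 0, 0], [0, 0, 0], [0, 0, 0], [0, 0, 0], [0, 0, 0]], "dp": [[0, 0, -0.015], [0, 0, -0.015], [0, 0, -0.01], [0, 0, -0.005], [0, 0, -0.005], [0, 0, -0.005], [0, 0, -0.005], [0, 0, 0]], "grip": [0.0912, 0.0912, 0.0912, 0.0912, 0.0912, 0.0912, 0.0912, 0.0912]}}

```text
time: 4.2
tool_pos: [474.2, 87.8, 132.0]
tcp_rot: [-180.0, -3.0, -3.9]
wrist_force: [0.5, -0.6, 1.1]
finger_gap: 91.6
grip_force: 1.0
```

Request:
{"api": "play_rows", "payload": {"turn": [[0, 0, 0], [0, 0, 0], [0, 0, 0], [0, 0, 0], [0, 0, 0], [0, 0, 0], [0, 0, 0], [0, 0, 0]], "dp": [[0, 0, -0.004], [0, 0, -0.004], [0, 0, -0.004], [0, 0, -0.004], [0, 0, -0.0025], [0, 0, 0], [0, 0, 0], [0, 0, 0]], "grip": [0.0912, 0.0912, 0.0912, 0.0912, 0.0912, 0.0912, 0.0912, 0.0912]}}

```text
time: 5.2
tool_pos: [474.1, 87.8, 113.8]
tcp_rot: [-180.0, -3.0, -3.9]
wrist_force: [0.5, 0.7, 3.8]
finger_gap: 91.3
grip_force: 1.9
```

```bash
python3 - <<'E'
from h import *
a,d=viewer.grab_frame('side'); o=readout.get_obs(); print(o['tool_pos'],o['wrist_force'],o['torque'])
cv2.imwrite('pics/m2.png',cv2.resize(a[180:310,170:350,::-1],None,fx=4,fy=4,interpolation=cv2.INTER_CUBIC))
W=cloud('side',d); ex=np.array([.99768,-.06802]); ey=np.array([.06802,.99768])
L=np.stack([(W[...,:2]-[615.8,115.4])@ex,(W[...,:2]-[615.8,115.4])@ey,W[...,2]],-1)
h=cv2.cvtColor(a,cv2.COLOR_RGB2HSV)
m=(abs(L[...,0])<9)&(L[...,1]>-60)&(L[...,1]<0)&(L[...,2]>50)&(L[...,2]<110); p=L[m]; print('bar',len(p),p[:,2].max(),p[p[:,2].argmax()])
m=(h[...,1]<60)&(h[...,2]>120)&(L[...,0]>-60)&(L[...,0]<60)&(L[...,1]>-110)&(L[...,1]<-66)&(L[...,2]>15); p=L[m]; print('treadle',len(p)); 
if len(p)>20: print(np.polyfit(p[:,1],p[:,2],1),p.mean(0))
E
```

```text
[474.11082544  87.80378744 113.78614918] [0.45404807 0.63837543 4.6821684 ] [-0.12229448  0.0005728   0.00751709]
bar 92 84.61814430679055 [  4.32141894 -21.90253923  84.61814431]
treadle 280
[ 0.30492855 61.64344608] [ -2.9880505  -80.20647622  37.1862018 ]
```

View pics/m2.png

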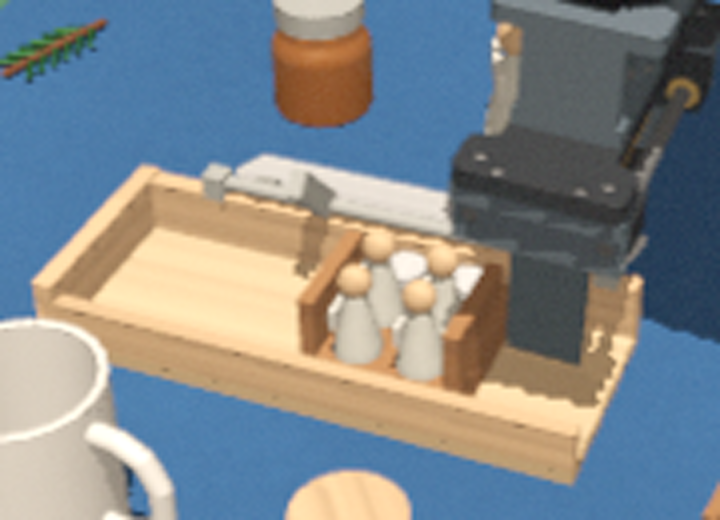

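The gate is raised to about 0.77 by the treadle slope and height. The picture shows the bar up at (310,190) and the left finger standing behind the rear board at (545,300). I'll press about 3.5 mm more and start pushing.

Request:
{"api": "play_rows", "payload": {"turn": [[0, 0, 0], [0, 0, 0], [0, 0, 0], [0, 0, 0], [0, 0, 0], [0, 0, 0], [0, 0, 0], [0, 0, 0]], "dp": [[0, 0, -0.002], [0, 0, -0.0015], [0.005, -0.00034, 0], [0.005, -0.00034, 0], [0.004, -0.00027, 0], [0.004, -0.00027, 0], [0.004, -0.00027, 0], [0.004, -0.00027, 0]], "grip": [0.0912, 0.0912, 0.0912, 0.0912, 0.0912, 0.0912, 0.0912, 0.0912]}}

```text
time: 6.25
tool_pos: [499.6, 86.0, 110.0]
tcp_rot: [180.0, -2.9, -3.9]
wrist_force: [-7.7, -0.6, 5.7]
finger_gap: 91.1
grip_force: 3.9
```

```bash
cat >> h.py <<'E'
def gate(show=None):
    a,d=viewer.grab_frame('side'); o=readout.get_obs(); print(o['tool_pos'],o['wrist_force'],o['time'])
    W=cloud('side',d); ex=np.array([.99768,-.06802]); ey=np.array([.06802,.99768])
    L=np.stack([(W[...,:2]-[615.8,115.4])@ex,(W[...,:2]-[615.8,115.4])@ey,W[...,2]],-1)
    h=cv2.cvtColor(a,cv2.COLOR_RGB2HSV)
    m=(h[...,1]<60)&(h[...,2]>120)&(L[...,0]>5)&(L[...,0]<60)&(L[...,1]>-110)&(L[...,1]<-66)&(L[...,2]>12); p=L[m]
    if len(p)>20: s=np.polyfit(p[:,1],p[:,2],1); print('gate',.47+np.arctan(s[0]),'z at -80',np.polyval(s,-80),len(p))
    m=(abs(L[...,0])<9)&(L[...,1]>-60)&(L[...,1]<0)&(L[...,2]>50)&(L[...,2]<110); print('bar top',L[m][:,2].max() if m.any() else None)
    m=(h[...,0]<14)&(h[...,1]>110)&(L[...,2]>30)&(L[...,2]<63)&(L[...,1]>15)&(L[...,1]<44)&(L[...,0]<99); p=L[m]
    print('rack brown x range',np.percentile(p[:,0],[1,99]) if len(p) else None)
    if show: cv2.imwrite(show,cv2.resize(a[180:310,170:350,::-1],None,fx=4,fy=4,interpolation=cv2.INTER_CUBIC))
E
python3 -c "
from h import *
gate()"
```

```text
[500.21070881  85.98945581 110.11755996] [-3.88640582 -1.92326388  3.7343083 ] 6.3
gate 0.8960408743379178 z at -80 34.34900316626097 53
bar top 87.32699150406006
rack brown x range [-92.45197953 -14.59275683]
```

In contact and pushing, with the gate at about 0.87–0.9. Carrying on.

Request:
{"api": "play_rows", "payload": {"turn": [[0, 0, 0], [0, 0, 0], [0, 0, 0], [0, 0, 0], [0, 0, 0], [0, 0, 0], [0, 0, 0], [0, 0, 0]], "dp": [[0.005, -0.00034, 0], [0.005, -0.00034, 0], [0.005, -0.00034, 0], [0.005, -0.00034, 0], [0.005, -0.00034, 0], [0.005, -0.00034, 0], [0.005, -0.00034, 0], [0.005, -0.00034, 0]], "grip": [0.0912, 0.0912, 0.0912, 0.0912, 0.0912, 0.0912, 0.0912, 0.0912]}}

```text
time: 7.3
tool_pos: [539.7, 83.3, 110.1]
tcp_rot: [180.0, -2.9, -3.9]
wrist_force: [-6.3, -0.3, 5.0]
finger_gap: 91.3
grip_force: 3.8
```

```bash
python3 -c "
from h import *
gate('pics/m3.png')"
```

```text
[540.44853382  83.27103815 110.12079883] [-3.98742495 -1.38185433  3.76809682] 7.35
gate 0.8920975677407159 z at -80 34.276326960055556 38
bar top 86.78151645374311
rack brown x range [-52.20007014  25.24288232]
```

View pics/m3.png

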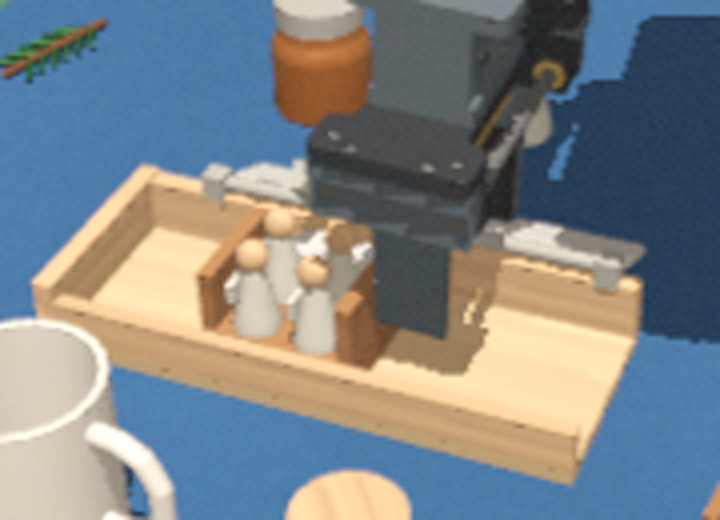

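The rack is sliding straight and passing under the raised bar without touching it. Its front board is at (225,270) and the finger is on the rear board at (410,290).

Request:
{"api": "play_rows", "payload": {"turn": [[0, 0, 0], [0, 0, 0], [0, 0, 0], [0, 0, 0], [0, 0, 0], [0, 0, 0], [0, 0, 0], [0, 0, 0]], "dp": [[0.005, -0.00034, 0], [0.005, -0.00034, 0], [0.005, -0.00034, 0], [0.005, -0.00034, 0], [0.005, -0.00034, 0], [0.005, -0.00034, 0], [0.005, -0.00034, 0], [0.005, -0.00034, 0]], "grip": [0.0912, 0.0912, 0.0912, 0.0912, 0.0912, 0.0912, 0.0912, 0.0912]}}

```text
time: 8.35
tool_pos: [579.7, 80.6, 110.0]
tcp_rot: [180.0, -2.9, -3.9]
wrist_force: [-6.1, -0.5, 5.4]
finger_gap: 91.2
grip_force: 3.8
```

Request:
{"api": "play_rows", "payload": {"turn": [[0, 0, 0], [0, 0, 0], [0, 0, 0], [0, 0, 0], [0, 0, 0], [0, 0, 0], [0, 0, 0], [0, 0, 0]], "dp": [[0.005, -0.00034, 0], [0.005, -0.00034, 0], [0.005, -0.00034, 0], [0.005, -0.00034, 0], [0.004, -0.00027, 0], [0.003, -0.0002, 0], [0.002, -0.00014, 0], [0.001, -7e-05, 0]], "grip": [0.0912, 0.0912, 0.0912, 0.0912, 0.0912, 0.0912, 0.0912, 0.0912]}}

```text
time: 9.35
tool_pos: [609.7, 78.6, 110.0]
tcp_rot: [180.0, -2.9, -3.9]
wrist_force: [-6.7, -0.1, 5.5]
finger_gap: 91.2
grip_force: 3.9
```

```bash
python3 -c "
from h import *
gate('pics/m4.png')"
```

```text
[609.76265606  78.54956909 110.0612273 ] [-5.72474821 -0.97587548  5.04436856] 9.4
gate -0.6541018679497748 z at -80 412.6602556586411 46
bar top 50.763921002625864
rack brown x range [17.85338408 96.90200292]
```

Request:
{"api": "play_rows", "payload": {"turn": [[0, 0, 0], [0, 0, 0], [0, 0, 0], [0, 0, 0], [0, 0, 0], [0, 0, 0], [0, 0, 0], [0, 0, 0]], "dp": [[0.001, -7e-05, 0], [0.001, -7e-05, 0], [0.001, -7e-05, 0], [0, 0, 0], [0, 0, 0], [0, 0, 0], [0, 0, 0], [0, 0, 0]], "grip": [0.0912, 0.0912, 0.0912, 0.0912, 0.0912, 0.0912, 0.0912, 0.0912]}}

```text
time: 10.4
tool_pos: [612.7, 78.4, 110.1]
tcp_rot: [180.0, -2.9, -3.9]
wrist_force: [-6.2, -0.2, 5.8]
finger_gap: 91.2
grip_force: 3.7
```

Still no end contact, so I'll creep a little further.

Request:
{"api": "play_rows", "payload": {"turn": [[0, 0, 0], [0, 0, 0], [0, 0, 0], [0, 0, 0], [0, 0, 0], [0, 0, 0], [0, 0, 0], [0, 0, 0]], "dp": [[0.001, -7e-05, 0], [0.001, -7e-05, 0], [0.0005, 0, 0], [0, 0, 0], [0, 0, 0], [0, 0, 0], [0, 0, 0], [0, 0, 0]], "grip": [0.0912, 0.0912, 0.0912, 0.0912, 0.0912, 0.0912, 0.0912, 0.0912]}}

```text
time: 11.4
tool_pos: [613.5, 78.3, 109.9]
tcp_rot: [180.0, -2.7, -3.9]
wrist_force: [-15.4, -0.3, 12.9]
finger_gap: 91.3
grip_force: 8.4
```

The end contact shows as the force rising to 15 N with the motion stalled. I'll back away with the treadle still held, then rise slowly.

Request:
{"api": "play_rows", "payload": {"turn": [[0, 0, 0], [0, 0, 0], [0, 0, 0], [0, 0, 0], [0, 0, 0], [0, 0, 0], [0, 0, 0], [0, 0, 0]], "dp": [[-0.003, 0.0002, 0], [-0.005, 0.00034, 0], [-0.007, 0.00048, 0], [-0.007, 0.00048, 0], [-0.007, 0.00048, 0], [-0.007, 0.00048, 0], [-0.007, 0.00048, 0], [0, 0, 0]], "grip": [0.0912, 0.0912, 0.0912, 0.0912, 0.0912, 0.0912, 0.0912, 0.0912]}}

```text
time: 12.4
tool_pos: [571.6, 81.2, 110.1]
tcp_rot: [-180.0, -2.9, -3.9]
wrist_force: [-1.9, -0.9, 4.7]
finger_gap: 91.3
grip_force: 2.1
```

```bash
python3 -c "
from h import *
gate('pics/m5.png')"
```

```text
[571.67841817  81.23193138 110.01018368] [-2.85572748 -0.61345093  2.9006789 ] 12.45
bar top None
rack brown x range [21.28095812 98.68945199]
```

View pics/m5.png

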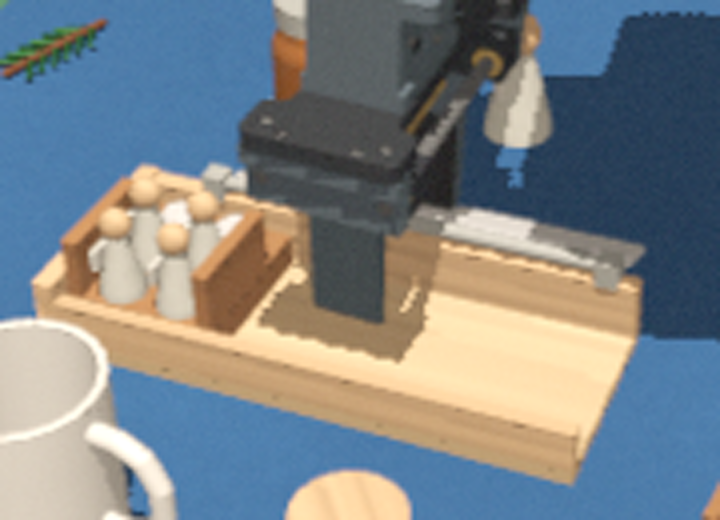

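The rack stands square at the end board (front board at 95,225), and the finger is clear behind it at (350,270). Rising gently now so the gate closes.

Request:
{"api": "play_rows", "payload": {"turn": [[0, 0, 0], [0, 0, 0], [0, 0, 0], [0, 0, 0], [0, 0, 0], [0, 0, 0], [0, 0, 0], [0, 0, 0]], "dp": [[0, 0, 0.004], [0, 0, 0.006], [0, 0, 0.006], [0, 0, 0.006], [0, 0, 0.006], [0, 0, 0.006], [0, 0, 0.006], [0, 0, 0.006]], "grip": [0.0912, 0.0912, 0.0912, 0.0912, 0.0912, 0.0912, 0.0912, 0.0912]}}

```text
time: 13.45
tool_pos: [572.6, 81.1, 156.6]
tcp_rot: [-180.0, -3.0, -3.9]
wrist_force: [-0.2, 0.2, -0.6]
finger_gap: 91.3
grip_force: 0.0
```

Request:
{"api": "play_rows", "payload": {"turn": [[0, 0, 0], [0, 0, 0], [0, 0, 0], [0, 0, 0], [0, 0, 0], [0, 0, 0], [0, 0, 0], [0, 0, 0]], "dp": [[0, 0, 0.02], [0, 0, 0.02], [0, 0, 0.02], [0, 0, 0.02], [0, 0, 0.02], [0, 0, 0.02], [0, 0, 0], [0, 0, 0]], "grip": [0.0912, 0.0912, 0.0912, 0.0912, 0.0912, 0.0912, 0.0912, 0.0912]}}

```text
time: 14.45
tool_pos: [572.2, 81.1, 275.6]
tcp_rot: [-180.0, -3.0, -3.9]
wrist_force: [-0.5, -0.0, 0.1]
finger_gap: 91.5
grip_force: 0.0
```

```bash
python3 -c "
from h import *
gate('pics/m6.png')"
```

```text
[572.19997579  81.1117418  275.36962785] [-0.16148543 -0.30560491 -0.18772362] 14.5
gate -0.00014230609138671246 z at -80 64.19098023725158 329
bar top 55.1237785588371
rack brown x range [20.91295125 98.4012624 ]
```

View pics/m6.png

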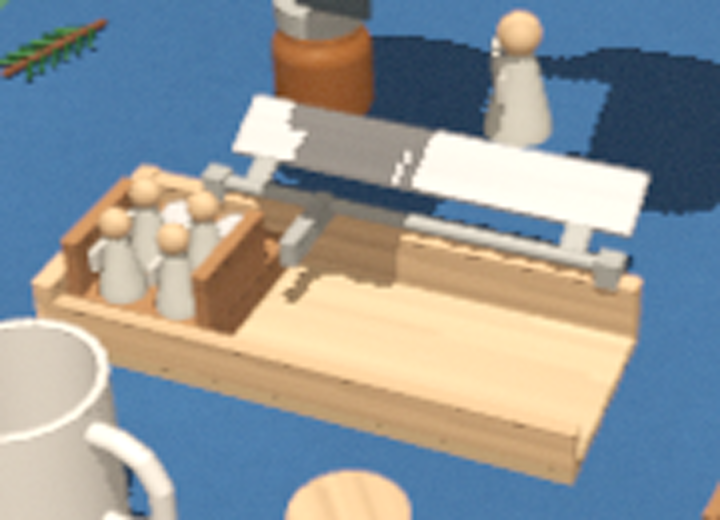

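The gate is closed (angle 0) behind the rack, the rack stands against the end board, and the bystanders haven't moved. Handing in.

```bash
python3 -c "
from h import *
print(bot.finish_job())"
```

```text
the job is handed in; nothing more can be done
None
```

The rack stands against the end board and the gate has closed behind it; the job was handed in at about 14.5 s, with the gate measuring about 0.87–0.9 rad open early in the push and hidden from the camera for the final stretch.

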